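# Move the washed parts basket from the drain hook to the drying hook

## Task

Take the parts basket by its red grip off the blue-slotted drain hook and hang it on the other hook, the drying hook: its bar must be pressed gently down past the sprung rollers, fully home in the slot of the yellow saddle, which is clamped somewhere along the prongs and must be found by feel. Keep the basket level and never set it down on the way, do not force it against the drying hook, leave the other things on the bench alone, and let go of it at the end.

Things in the scene. Friction and masses are not known exactly. Their poses are not given: they have to be found in the camera images.
- basket_grip (a point): Centre of the basket's red upright grip block, 12 mm thick (x) by 26 mm wide (y), on the middle of the basket's bar. The block reaches from 5 to 49 mm above the bar's axis; this point is 30 mm above it. Grasp it from above, fingers closing across the 12 mm (x). Axes as the basket's.
- basket_bar (a point): Middle of the basket's bar, by which it hangs: round steel, 10 mm diameter, 132 mm long, along basket y, its axis 150 mm above the tray's underside. Prongs pass under the bar and between the uprights, so the basket comes off or on only along hook x, past the prongs' front end.
- basket: Loose steel parts basket, 0.25 to 0.5 kg: open tray 100 mm (x) by 136 mm (y) by 45 mm high holding rod ends. Origin at the centre of the underside, z up. Flat uprights at y = -66 and +66 mm, 4 mm thick, carry the bar.
- drain_hook: Fixed grey stand, where the basket starts. Origin on the bench below the slots' middle; x points from the prongs' front end to the post, z up. Blue slots on both prongs, open on top, 16 mm wide in x: floor 196, rims 210 mm above the bench (hanging bar's axis 201 mm up). Drip tray, 14 mm high, below.
- drain_front (a point): Front end of the drain hook's prongs, midway between them, at their top: x = -66 mm, 190 mm above the bench. Two level prongs at y = -30 and +30 mm, 14 mm wide, run from here to the post (x = 90 to 110 mm, no higher than the prongs), with a lip 8 mm high at the front end.
- dry_hook: Fixed stand, where the basket goes: same axes, prongs, lip, post and heights as the drain hook. Origin on the bench below the middle of the yellow saddle's range. The saddle (a slot on each prong) is clamped at an unmeasured place: its slot's middle is anywhere from x = -28 to +28 mm.
- dry_front (a point): Front end of the drying hook's prongs, midway between them, at their top: x = -66 mm, 190 mm above the bench, lip 8 mm high.
- dry_home (a point): 201 mm above the drying hook's origin, the height of the bar's axis when home. Saddle slot: 12 mm wide in x, floor 5 mm below this point, front rim (14 mm thick, top 3 mm bevelled into the slot) 21 mm above, back wall (post side, 10 mm thick) up to 47 mm above. A bar moved in at 33 mm above this point meets only the back wall, its axis then 1 mm past the slot's middle.
- dry_catch (a point): 209 mm above the drying hook's origin, the height of the rollers' axis: a 10 mm steel roller stands 5 mm out from the back wall over each slot, yielding to the post on springs. The bar meets them about 8 mm above this point, needs 8 to 18 N down in all (its weight is too little) to push past, then they close over it. Over 25 N on this hook is forcing it.
- spray_can: Standing spray can, 52 mm diameter, 170 mm high, loose; origin under its centre. Leave alone.
- grease_tin: Standing blue tin, 68 mm diameter, 65 mm high, loose; origin under its centre. Leave alone.
- screw_bin: Small orange open bin, 85 by 65 mm, 40 mm high, loose; origin under its centre. Leave alone.
Mind the look-alikes: they are no part of the job. Of the things that look like the basket, the middle-sized one is meant.

How it is judged:
By the outcome, as a careful person would: the job done as asked, in the order asked, and still so for the second after the job is handed in, with the robot touching nothing.
It also fails if it takes over 64 s, if anything falls off the work surface, if the arm or the gripper's body presses on something with over 40 N, if the wrist force passes 120 N, or if a joint passes its speed limit or range.

## Robot

A 6-joint arm with a two-finger parallel gripper is mounted at the origin on the work surface. World frame = base frame: x ahead of the robot, y to its left, z up, the work surface at z = 0. Lengths are in mm, angles in degrees, forces in N, time in s.
With the tool pointing down it reaches from about 300 to 850 mm from the base axis. Payload 4.2 kg.
Tool frame: the origin (TCP) lies at the very end of the fingers, on their centre line; the grasp point (between the pads) lies env.pinch_z behind it (env.pinch_z is the distance from the TCP to the grasp point, in mm); z points along the fingers, y is the line along which they close (so a half turn about z gives the same grasp; the last joint's range is limited). The gripper opens to 91 mm and grips with 3 to 60 N. Pads are 32 mm wide; open, the fingers measure 118 mm over their backs; the gripper's body (76 mm by 178 mm) begins 60 mm behind the grasp point.
Start: joints at [63.484, 18.312, 89.639, -0, 72.044, -1.146], TCP at [246.375, 519.56, 213.976] pointing down, gripper open.
Joint ranges: [-177.97, 177.97], [-48.28, 115.42], [12.27, 149.76], [-77.06, 257.06], [2.81, 150.46], [-146.56, 146.56]. Speed limits (degrees/s): [147.25, 147.25, 180, 180, 180, 180].

## Interface

Orientations are given as [roll, pitch, yaw] about the fixed x, y, z axes, in that order (R = Rz(yaw) Ry(pitch) Rx(roll)).
In Python, from workcell import state, vision, job_done, env gives the robot as it stands.
- The arm moves only by the tool servo_tool, never from a script. Its argument "rows" is a list of rows, each a list of 5 numbers: the shift along the tool's x, y, z scaled (see below), then the turn about the tool's z scaled (see below), then the opening, from 0 (shut) to 1 (fully open). A call has 1 to 20 rows; each row is the pose to reach, as a shift and turn from the pose commanded when the call began, along the tool's axes at that moment; what a row does not reach only later rows make up. The controller multiplies each number of a shift by 200 mm and each number of a turn by 90 degrees. A row lasts 1/12 s, in which the tool goes at most 41.7 mm and 7.16 degrees, less where a joint would pass 70% of its speed; a pose out of reach is approached as far as the arm can. A call with a number of a shift or a turn outside -1 to 1 is refused whole. A call with a gripper value outside its range is refused whole. The fingers move at their own pace and stop on an object; "force" is the grip in N (left out, the last holds). Time passes only in rows, so rows that repeat a pose let the fingers close. It gives the time, the measured TCP pose, the force, the opening and the grip force at its end, in the units of the state.
- state(): the state, without advancing time (a new reading comes with each control period).
- vision.grab_frame(name): name is "scene" or "side" or "wrist"; returns the picture (400x640x3 uint8, red, green, blue); there is no depth.
- vision.camera_info(name): a dict with "vertical_fov" (degrees; the focal length in pixels is half the picture's height over the tangent of half this angle, whatever the lens; pixels are square), "cx", "cy" (the principal point, pixels), "T" (4x4, takes a point from camera to world coordinates). Camera axes: x right, y up, looking along -z (the intrinsics and any distortion apply to the point x, -y, -z); pixel columns grow to the right and rows downward; lengths in mm; the calibration is good to about 2 mm. The wrist camera is an equidistant fisheye: a pixel r from the principal point sees the ray r / f radians off the axis. A picture is of the moment at which its call begins: read the wrist's pose just before it. camera_info takes no time and is no camera call; for the wrist camera it gives the pose at the moment of the call.
- job_done(): hands the job in; it is judged then, once.
The state is a dict: "time_s": time; "qpos": joint angles; "qvel": joint speeds; "effort": joint torques, N m; "ee_pos": TCP position; "ee_rot": TCP orientation; "force": force on the tool from outside, world axes, zero at the start; "torque": the same for the moment, N m; "gripper_width": finger opening in mm; "gripper_force": force on a finger pad.
Only numpy, scipy, OpenCV 4.12 (cv2) and the standard library are available. Lean on these libraries where they do the work, as an engineer would, in place of code of your own. Each camera call takes 0.05 s, during which the arm holds its last target. There are 200 camera calls.

## Working session

There is one attempt and no reset: what is moved stays moved. The work goes in short steps, Python scripts to look and compute and a tool call to move; the robot and the scene stay as the last step left them, time stands still between calls to the robot, and variables do not carry over. Pictures are saved under pics/ and viewed, at most 10 in all, crops included, and the job is handed in when it is done.

Besides the shell and the picture viewer there is one more tool, called after ">>>" as a command line: name --pt "numbers of a row" for each row, then --argument value for the rest. servo_tool: Moves the arm, as the interface text tells. Its arguments: {"type":"object","properties":{"rows":{"type":"array"},"force":{"type":"number"}},"required":["rows"]}

```bash
mkdir -p pics; ls; python3 - <<'E'
from workcell import state, vision, env
import cv2, numpy as np
s=state(); print(s, env.pinch_z)
ims=[]
for n in("scene","side"):
    im=vision.grab_frame(n); cv2.imwrite(f"pics/{n}0.png",im[:,:,::-1])
    i=vision.camera_info(n); print(n,i["vertical_fov"],i["cx"],i["cy"],np.round(i["T"],3).tolist(), [k for k in i])
E
```

```text
pics
{'time_s': 0.0, 'qpos': array([ 6.34838334e+01,  1.83495755e+01,  8.97061473e+01, -8.58964231e-04,
        7.20458053e+01, -1.14557641e+00]), 'qvel': array([-0.01839955, -0.01295957,  0.00816487, -0.02127465, -0.01045751,
        0.0053453 ]), 'effort': array([-1.50074419e-05, -4.12477076e+01, -2.31968808e+01,  7.27559673e-02,
        4.58570290e-02, -1.32839345e-04]), 'ee_pos': array([246.14011511, 519.08007787, 213.1427644 ]), 'ee_rot': array([-1.79898476e+02, -1.21332195e-03,  1.54629674e+02]), 'force': array([ 0.82199243, -0.09403345,  0.43325473]), 'torque': array([-0.07408021,  0.01257296, -0.03673432]), 'gripper_force': 0.0, 'gripper_width': 90.9973508196125} 18.8
scene 42.113657895080905 313.1929474973279 191.2677758086394 [[-0.445, -0.733, 0.514, 1170.243], [0.895, -0.375, 0.241, 244.751], [0.016, 0.567, 0.823, 1267.761], [0.0, 0.0, 0.0, 1.0]] ['vertical_fov', 'cx', 'cy', 'T']
side 53.520878112324375 324.23975672247155 209.82164663510025 [[0.992, 0.091, -0.093, 390.409], [-0.129, 0.676, -0.726, -781.657], [-0.003, 0.732, 0.682, 788.229], [0.0, 0.0, 0.0, 1.0]] ['vertical_fov', 'cx', 'cy', 'T']
```

View pics/scene0.png

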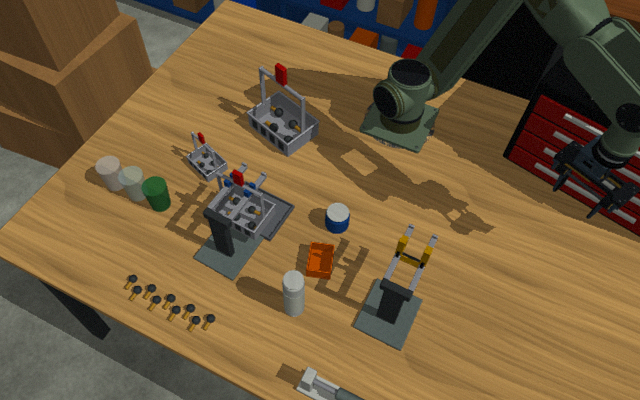

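View pics/side0.png

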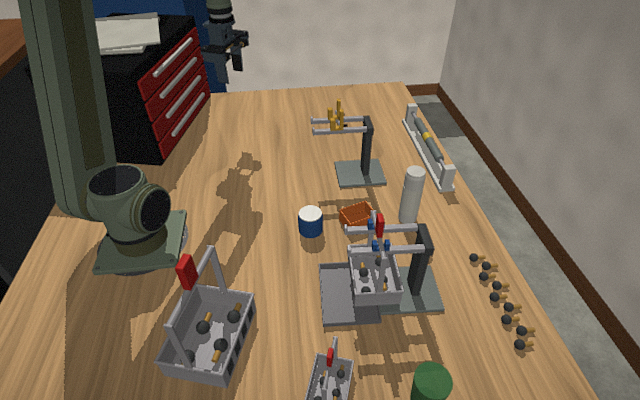

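The red grips in scene are: large basket (281,74) standing on the bench, small basket (201,138) on the bench, and middle-sized (237,177) hanging on the blue-slotted drain hook. The last one is the target. In the side view it is at (380,225), and the drying hook's yellow saddle is at scene (413,250) and side (335,115).

```bash
cat > h.py <<'E'
from workcell import state, vision, env
import cv2, numpy as np
def ray(n,u,v,i=None):
    i=i or vision.camera_info(n); f=200/np.tan(np.radians(i["vertical_fov"]/2)); T=np.array(i["T"])
    x,y=(u-i["cx"])/f,(v-i["cy"])/f
    if n=="wrist":
        r=np.hypot(x,y); d=np.array([np.sin(r)*x/max(r,1e-9),-np.sin(r)*y/max(r,1e-9),-np.cos(r)])
    else: d=np.array([x,-y,-1.])
    return T[:3,3],T[:3,:3]@d/np.linalg.norm(d)
def plane(n,u,v,z,i=None):
    o,d=ray(n,u,v,i); return o+d*(z-o[2])/d[2]
def tri(a,b):
    (o,d),(p,e)=ray("scene",*a),ray("side",*b)
    s=np.linalg.lstsq(np.c_[d,-e],p-o,rcond=None)[0]; P,Q=o+d*s[0],p+e*s[1]
    return np.round((P+Q)/2,1),round(np.linalg.norm(P-Q),1)
def blobs(im,lo,hi,amin=8):
    m=cv2.inRange(cv2.cvtColor(im,cv2.COLOR_RGB2HSV),lo,hi)
    n,_,s,c=cv2.connectedComponentsWithStats(m)
    return [(s[k].tolist(),np.round(c[k],1).tolist()) for k in range(1,n) if s[k][4]>=amin]
E
python3 - <<'E'
from h import *
for n in("scene","side"):
    im=cv2.imread(f"pics/{n}0.png")[:,:,::-1].copy()
    for c,lo,hi in(("red",(0,170,110),(6,255,255)),("blue",(104,120,60),(118,255,255)),("yel",(18,150,90),(27,255,255))):
        print(n,c,[b for b in blobs(im,lo,hi,6) if 100<b[1][0]<480 and b[1][1]>60])
a=cv2.imread("pics/scene0.png"); b=cv2.imread("pics/side0.png")
g=lambda m,x,y,w,h,k:cv2.resize(m[y:y+h,x:x+w],None,fx=k,fy=k,interpolation=cv2.INTER_CUBIC)
top=np.hstack([g(a,190,155,100,75,4),g(a,350,220,100,75,4)])
bot=np.hstack([g(b,310,200,133,100,3)[:300,:399],g(b,300,90,100,75,4)[:300]])
bot=cv2.copyMakeBorder(bot,0,0,0,800-bot.shape[1],cv2.BORDER_CONSTANT)
cv2.imwrite("pics/crop1.png",np.vstack([top,bot]))
E
```

```text
scene red [([275, 63, 12, 22, 82], [282.5, 71.2]), ([198, 132, 7, 11, 23], [201.5, 136.8]), ([232, 170, 11, 9, 42], [237.6, 173.3]), ([241, 180, 3, 5, 9], [241.8, 181.7])]
scene blue [([224, 179, 7, 8, 33], [227.3, 182.5]), ([249, 183, 7, 6, 23], [252.4, 185.3]), ([243, 189, 9, 8, 33], [247.3, 192.5]), ([328, 217, 21, 16, 177], [339.1, 225.6])]
scene yel [([464, 81, 5, 2, 6], [466.2, 81.5]), ([256, 86, 4, 8, 11], [257.7, 89.6]), ([466, 86, 5, 3, 7], [467.6, 86.9]), ([266, 88, 2, 6, 7], [266.1, 90.7]), ([470, 90, 5, 3, 6], [471.7, 91.2]), ([340, 101, 5, 3, 6], [341.8, 102.2]), ([271, 106, 5, 4, 13], [272.7, 107.5]), ([338, 107, 5, 4, 6], [340.2, 108.5]), ([448, 106, 2, 5, 6], [448.5, 108.2]), ([449, 115, 6, 4, 7], [451.3, 116.4]), ([265, 121, 6, 4, 15], [267.5, 122.6]), ([295, 125, 5, 6, 16], [297.1, 127.5]), ([437, 124, 4, 3, 6], [438.8, 125.2]), ([475, 137, 4, 3, 7], [476.9, 137.7]), ([272, 146, 4, 5, 7], [273.6, 148.1]), ([198, 161, 3, 3, 6], [198.8, 161.8]), ([379, 164, 4, 5, 6], [380.8, 165.7]), ([337, 167, 5, 3, 6], [339.2, 168.3]), ([357, 184, 4, 3, 6], [358.8, 184.8]), ([115, 
[... 1015 characters left out ...]
279, 3, 5, 6], [185.3, 281.0]), ([182, 284, 8, 6, 15], [185.4, 286.8]), ([327, 348, 6, 11, 48], [329.6, 353.1])]
side blue [([298, 216, 24, 22, 360], [310.1, 227.8]), ([368, 219, 6, 11, 55], [370.1, 224.2]), ([372, 240, 7, 11, 57], [374.8, 245.6]), ([384, 240, 6, 11, 47], [386.5, 244.9])]
side yel [([328, 99, 16, 32, 281], [335.7, 116.9]), ([422, 132, 10, 8, 43], [426.0, 135.1]), ([361, 263, 3, 5, 11], [361.9, 265.0]), ([383, 283, 3, 7, 14], [384.2, 286.6]), ([235, 303, 6, 8, 24], [237.2, 306.4]), ([204, 313, 7, 9, 29], [207.5, 316.5]), ([212, 350, 9, 12, 49], [215.7, 355.5]), ([341, 365, 2, 5, 9], [341.6, 366.8]), ([323, 371, 2, 5, 6], [323.7, 373.3]), ([333, 396, 3, 4, 9], [334.3, 397.7])]
```

View pics/crop1.png

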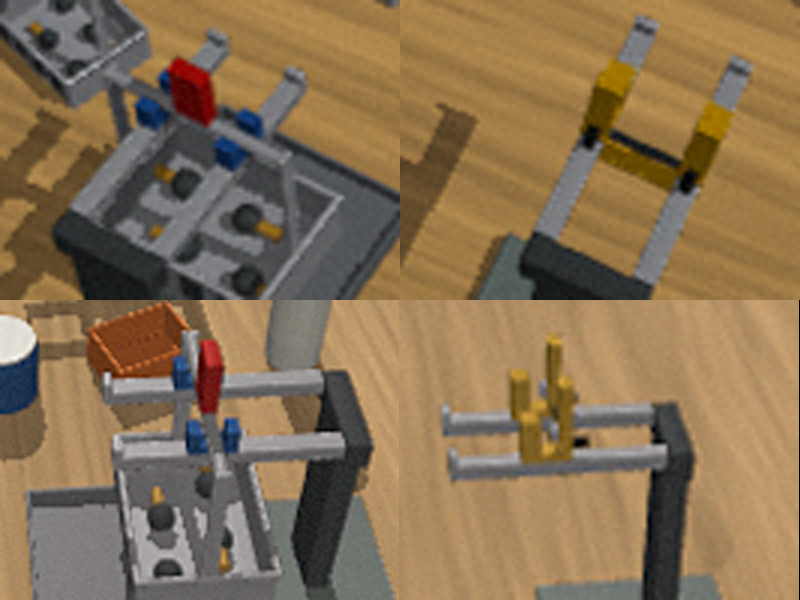

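The crop shows the middle basket's bar in the blue slots, with the grip at scene (237,177). The drain prong tips are at scene (244,164) and (264,174); the drying prong tips are at scene (411,225) and (435,236).

```bash
python3 - <<'E'
from h import *
P=lambda a,b:print(tri(a,b))
print("grip");P((238,176.5),(380,223.5))
print("drain lips");P((244.3,164.5),(346.7,226.7));P((263.8,173.8),(350,246.5))
print("dry lips");P((411.3,225.5),(312,117));P((435.5,236),(314,128.8))
f=lambda n,l:[plane(n,*p,198)[:2] for p in l]
for nm,l,m in(("drain",[(244.3,164.5),(263.8,173.8)],[(346.7,226.7),(350,246.5)]),("dry",[(411.3,225.5),(435.5,236)],[(312,117),(314,128.8)])):
  for n,q in(("scene",l),("side",m)):
    a=np.array(f(n,q)); d=a[0]-a[1]; print(nm,n,a.round(1).tolist(),"mid",a.mean(0).round(1),"len",np.linalg.norm(d).round(1),"perp yaw",np.degrees(np.arctan2(d[1],d[0])).round(1))
# bar ends, z=201+~5
for n,q in(("scene",[(190+105/4,155+75/4),(190+292/4,155+157/4)]),):
  a=np.array([plane(n,*p,204)[:2] for p in q]);d=a[0]-a[1];print("bar",a,a.mean(0),np.linalg.norm(d),np.degrees(np.arctan2(d[1],d[0])))
# post front edge z190
for q in([(382.5,279.5),(412.5,292.5)],[(190+60/4,155+235/4),(190+165/4,155+285/4)]):
  a=np.array([plane("scene",*p,190)[:2] for p in q]);d=a[0]-a[1];print("post",a.round(1).tolist(),a.mean(0),np.linalg.norm(d),np.degrees(np.arctan2(d[1],d[0])))
for nm,p,q in(("can",(292,275),(415,172)),("tin",(338,212),(310,214)),("bin",(320,260),(356,214))): print(nm,tri(p,q))
E
```

```text
grip
(array([ 569.5, -243.2,  232.3]), np.float64(2.0))
drain lips
(array([ 513.7, -247. ,  226.2]), np.float64(23.6))
(array([ 503.7, -224.9,  163.2]), np.float64(28.1))
dry lips
(array([489.5, 190.6, 222.6]), np.float64(19.5))
(array([481. , 242.7, 168.9]), np.float64(25.3))
drain scene [[508.2, -264.4], [511.3, -204.8]] mid [ 509.7 -234.6] len 59.7 perp yaw -93.0
drain side [[510.3, -210.8], [507.4, -266.0]] mid [ 508.9 -238.4] len 55.3 perp yaw 87.0
dry scene [[484.6, 186.0], [485.8, 247.5]] mid [485.2 216.7] len 61.4 perp yaw -91.1
dry side [[486.6, 245.1], [485.2, 180.1]] mid [485.9 212.6] len 65.1 perp yaw 88.8
bar [[ 569.69061943 -309.57914108]
 [ 570.62248619 -173.04628093]] [ 570.15655281 -241.312711  ] 136.53604020818713 -90.39105020706201
post [[643.1, 176.9], [642.1, 248.6]] [642.58656353 212.7084386 ] 71.69865138676334 -89.21261977357976
post [[677.0, -275.9], [678.3, -200.4]] [ 677.61831643 -238.14300632] 75.43567622694552 -90.98584074390945
can (array([719.4, -15.7, 172. ]), np.float64(2.7))
tin (array([448.7, -17.2,  60.6]), np.float64(2.1))
bin (array([582.2,  -1.9,  26.1]), np.float64(7.5))
```

>>> servo_tool --pt "-1 -1 -0.55 0.718 1" --pt "-1 -1 -0.55 0.718 1" --pt "-1 -1 -0.55 0.718 1" --pt "-1 -1 -0.55 0.718 1" --pt "-1 -1 -0.55 0.718 1" --pt "-1 -1 -0.55 0.718 1" --pt "-1 -1 -0.55 0.718 1" --pt "-1 -1 -0.55 0.718 1" --pt "-1 -1 -0.55 0.718 1" --pt "-1 -1 -0.55 0.718 1"

```text
time_s: 0.93
ee_pos: [341.7, 252.2, 324.3]
ee_rot: [180.0, -0.0, 89.8]
force: [-0.4, 0.2, -0.5]
gripper_width: 91.4
gripper_force: 0.0
```

>>> servo_tool --pt "-1 0.45 0 0 1" --pt "-1 0.45 0 0 1" --pt "-1 0.45 0 0 1" --pt "-1 0.45 0 0 1" --pt "-1 0.45 0 0 1" --pt "-1 0.45 0 0 1"

```text
time_s: 1.43
ee_pos: [432.9, 49.2, 323.2]
ee_rot: [-180.0, 0.2, 90.0]
force: [0.4, 0.3, 0.3]
gripper_width: 91.1
gripper_force: 0.0
```

>>> servo_tool --pt "-1 0.45 0 0 1" --pt "-1 0.45 0 0 1" --pt "-1 0.45 0 0 1" --pt "-1 0.45 0 0 1" --pt "-1 0.45 0 0 1" --pt "-1 0.45 0 0 1"

```text
time_s: 1.93
ee_pos: [523.4, -150.8, 322.2]
ee_rot: [-179.9, 0.1, 90.0]
force: [-0.1, 0.4, -0.1]
gripper_width: 91.3
gripper_force: 0.0
```

>>> servo_tool --pt "-0.46 0.235 0.05 0 1" --pt "-0.46 0.235 0.05 0 1" --pt "-0.46 0.235 0.05 0 1" --pt "-0.46 0.235 0.05 0 1" --pt "-0.46 0.235 0.05 0 1"

```text
time_s: 2.35
ee_pos: [568.7, -238.2, 312.3]
ee_rot: [-179.8, -0.1, 90.1]
force: [-0.5, 0.2, 0.5]
gripper_width: 91.4
gripper_force: 0.0
```

```bash
python3 - <<'E'
from h import *
i=vision.camera_info("wrist"); s=state(); im=vision.grab_frame("wrist"); cv2.imwrite("pics/w1.png",im[:,:,::-1])
print(s["ee_pos"],i["vertical_fov"],i["cx"],i["cy"],np.round(i["T"],3).tolist())
for b in blobs(im,(0,170,80),(6,255,255),40): print("red",b,plane("wrist",*b[1],250,i).round(1))
for b in blobs(im,(104,120,40),(118,255,255),20): print("blue",b,plane("wrist",*b[1],210,i).round(1))
E
```

```text
[ 568.66851946 -238.15294292  312.30907553] 65.70646984690485 322.4465750325609 201.6923693520294 [[1.0, -0.002, 0.003, 567.652], [0.002, 0.969, 0.248, -167.671], [-0.003, -0.248, 0.969, 483.981], [0.0, 0.0, 0.0, 1.0]]
red ([318, 194, 16, 41, 499], [325.3, 214.6]) [ 569.2 -238.1  250. ]
blue ([309, 163, 13, 17, 176], [314.9, 170.7]) [ 560.  -209.3  210. ]
blue ([333, 164, 13, 17, 181], [339.3, 172.3]) [ 581.9 -210.7  210. ]
blue ([306, 223, 12, 19, 164], [310.8, 231.9]) [ 555.9 -267.2  210. ]
blue ([332, 225, 9, 18, 133], [336.1, 234.0]) [ 579.8 -269.3  210. ]
blue ([1, 271, 17, 10, 33], [10.5, 275.5]) [  49.  -365.7  210. ]
blue ([0, 288, 57, 112, 3116], [17.4, 346.8]) [ -59.5 -547.3  210. ]
blue ([65, 388, 10, 12, 56], [69.6, 393.4]) [  67.1 -630.8  210. ]
```

View pics/w1.png

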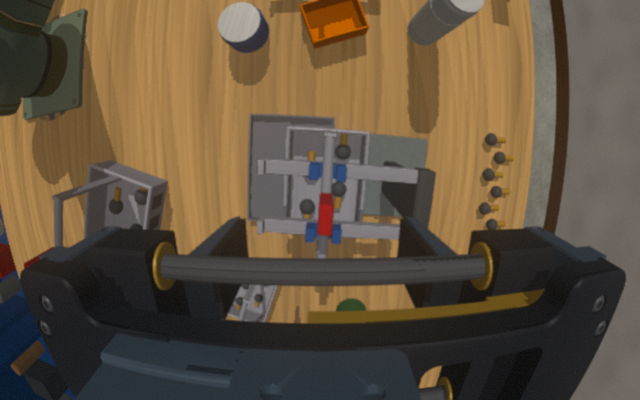

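The grip is at wrist (325,214), right under the tool. The prongs run from (260,166) to (417,175) and from (258,226) to (398,233), slightly turned.

```bash
python3 - <<'E'
from h import *
i=vision.camera_info("wrist")
def L(n,a,b,z):
  A,B=plane("wrist",*a,z,i),plane("wrist",*b,z,i);d=B-A;print(n,A[:2].round(1),B[:2].round(1),np.degrees(np.arctan2(d[1],d[0])).round(2))
im=cv2.imread("pics/w1.png")
hsv=cv2.cvtColor(im,cv2.COLOR_BGR2HSV)
# bar centre per row: bright low-saturation pixels near column 327
for v in list(range(140,162,5))+list(range(180,194,4)):
  row=hsv[v,310:345]; print(v,[int(x) for x in row[:,2]][4:30])
L("prongU",(262,166),(417,175),190);L("prongL",(262,226),(398,233),190);L("bar",(328.5,135),(322,250),206)
E
python3 - <<'E'
import cv2
im=cv2.imread("pics/w1.png")[110:265,235:440]
cv2.imwrite("pics/w1c.png",cv2.resize(im,None,fx=3.8,fy=3.8,interpolation=cv2.INTER_CUBIC))
E
```

```text
140 [102, 98, 100, 97, 96, 98, 96, 97, 98, 98, 103, 110, 120, 125, 128, 128, 129, 127, 120, 111, 104, 96, 99, 102, 102, 98]
145 [100, 100, 98, 98, 99, 97, 97, 96, 92, 93, 102, 115, 123, 125, 130, 132, 130, 124, 117, 108, 99, 96, 95, 87, 76, 66]
150 [103, 101, 97, 96, 95, 97, 96, 96, 93, 93, 104, 115, 123, 127, 129, 129, 124, 122, 115, 102, 85, 67, 56, 65, 62, 67]
155 [111, 100, 95, 97, 96, 95, 94, 95, 95, 95, 109, 118, 124, 127, 129, 128, 125, 121, 111, 102, 89, 79, 66, 56, 56, 59]
160 [107, 109, 122, 123, 123, 124, 125, 125, 119, 108, 113, 120, 126, 128, 130, 126, 124, 116, 110, 114, 123, 107, 100, 97, 97, 98]
180 [96, 95, 96, 106, 120, 127, 123, 111, 108, 114, 123, 126, 126, 126, 126, 119, 113, 104, 115, 133, 130, 113, 106, 110, 113, 114]
184 [107, 115, 127, 131, 132, 128, 121, 111, 108, 117, 123, 125, 130, 127, 124, 119, 110, 95, 77, 65, 63, 65, 68, 68, 69, 68]
188 [131, 131, 130, 132, 131, 128, 119, 109, 110, 120, 126, 126, 126, 127, 120, 118, 105, 84, 65, 62, 63, 66, 67, 72, 73, 73]
192 [131, 130, 132, 132, 130, 128, 120, 111, 114, 119, 123, 125, 124, 125, 121, 117, 108, 85, 65, 54, 56, 61, 63, 61, 61, 62]
prongU [ 507.9 -206.9] [ 660.5 -214.9] -2.98
prongL [ 505.1 -268.3] [ 644.8 -275.7] -3.04
bar [ 571.9 -176.9] [ 566.3 -287.1] -92.9
```

View pics/w1c.png

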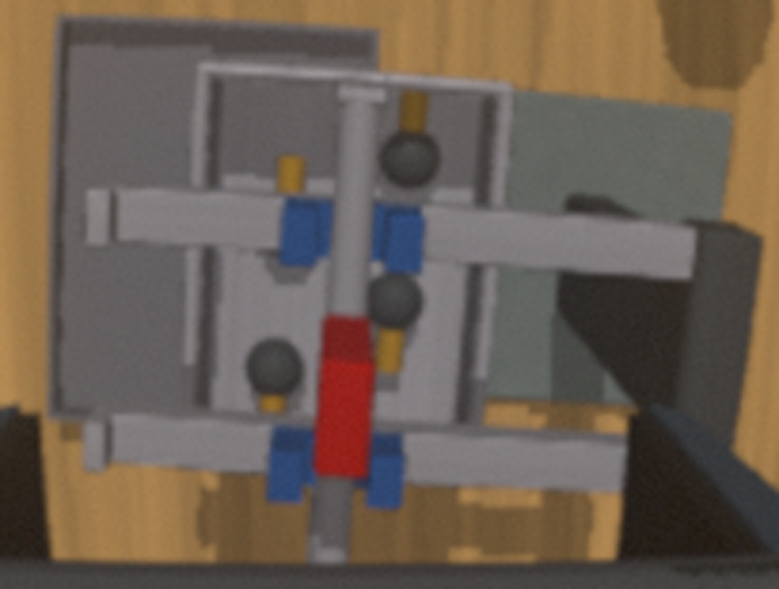

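>>> servo_tool --pt "-0.025 0.005 0.1 0.033 1" --pt "-0.025 0.005 0.25 0.033 1" --pt "-0.025 0.005 0.35 0.033 1" --pt "-0.025 0.005 0.42 0.033 1" --pt "-0.025 0.005 0.46 0.033 1" --pt "-0.025 0.005 0.49 0.033 1" --pt "-0.025 0.005 0.49 0.033 1" --pt "-0.025 0.005 0.49 0.033 1"

```text
time_s: 3.07
ee_pos: [569.8, -243.3, 216.9]
ee_rot: [179.9, 0.0, 87.1]
force: [-0.2, 0.6, -0.2]
gripper_width: 91.3
gripper_force: 0.0
```

>>> servo_tool --pt "0 0 0 0 0" --pt "0 0 0 0 0" --pt "0 0 0 0 0" --pt "0 0 0 0 0" --pt "0 0 0 0 0" --pt "0 0 0 0 0" --pt "0 0 0 0 0" --pt "0 0 0 0 0" --pt "0 0 0 0 0" --pt "0 0 0 0 0" --pt "0 0 0 0 0" --pt "0 0 0 0 0" --force 50

```text
time_s: 4.07
ee_pos: [569.5, -243.8, 215.9]
ee_rot: [180.0, -0.0, 87.0]
force: [1.2, 0.7, 0.5]
gripper_width: 14.1
gripper_force: 0.9
```

>>> servo_tool --pt "0 0 0 0 0" --pt "0 0 0 0 0" --pt "0 0 -0.04 0 0" --pt "0 0 -0.08 0 0" --pt "0 0 -0.12 0 0" --pt "0 0 -0.16 0 0" --pt "0 0 -0.19 0 0" --pt "0 0 -0.19 0 0" --pt "0 0 -0.19 0 0"

```text
time_s: 4.82
ee_pos: [569.6, -243.9, 254.4]
ee_rot: [179.9, 0.0, 87.0]
force: [0.4, 0.2, -4.4]
gripper_width: 11.3
gripper_force: 50.0
```

```bash
python3 - <<'E'
from h import *
s=state();print(s["ee_pos"],s["ee_rot"],s["force"],s["torque"],s["gripper_width"],s["gripper_force"])
print("big grip",tri((281,74),(184,270)))
for p in((233,346),(255,293),(161,361),(188,283)): print(plane("side",*p,50).round(0))
for p in((285,153),(318,123),(248,117),(274,93)): print(plane("scene",*p,50).round(0))
im=vision.grab_frame("wrist"); a=vision.grab_frame("side"); b=vision.grab_frame("scene")
cv2.imwrite("pics/l1.png",np.hstack([cv2.resize(a[150:350,280:480],(400,400)),cv2.resize(b[110:260,170:320],(400,400))])[:,:,::-1])
E
```

```text
[ 569.61606273 -243.88938581  254.44926161] [1.79947622e+02 1.43091327e-02 8.70372433e+01] [ 0.37896009  0.24223534 -4.43640768] [-0.09101451  0.0913344  -0.01350337] 11.300004259424064 49.99356508255005
big grip (array([ 203.5, -318.5,  238.3]), np.float64(4.1))
[ 258. -367.   50.]
[ 302. -245.   50.]
[ 121. -380.   50.]
[ 151. -197.   50.]
[ 324. -249.   50.]
[ 171. -214.   50.]
[ 249. -421.   50.]
[ 119. -399.   50.]
```

View pics/l1.png

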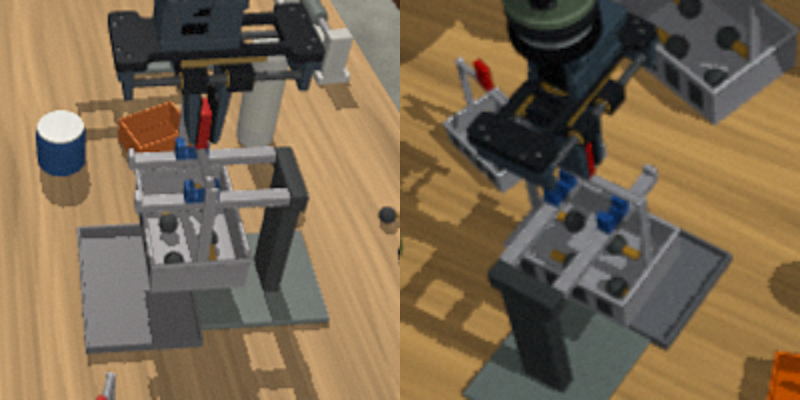

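The basket is lifted clear of the blue slots, level, and weighs about 4.4 N. Now I'll draw it out along the prongs.

>>> servo_tool --pt "0 -0.07 0 0 0" --pt "0 -0.18 0 0 0" --pt "0 -0.3 0 0 0" --pt "0 -0.42 0 0 0" --pt "0 -0.54 0 0 0" --pt "0 -0.63 0 0 0" --pt "0 -0.67 0 0 0" --pt "0 -0.67 0 0 0" --pt "0 -0.67 0 0 0"

```text
time_s: 5.72
ee_pos: [436.4, -237.1, 254.1]
ee_rot: [179.9, 0.0, 87.0]
force: [0.9, -0.4, -3.2]
gripper_width: 11.9
gripper_force: 50.0
```

>>> servo_tool --pt "0.05 0 -0.05 0 0" --pt "0.15 0 -0.12 0 0" --pt "0.28 0 -0.18 0 0" --pt "0.42 0 -0.2 0 0" --pt "0.56 0 -0.2 0 0" --pt "0.7 0 -0.2 0 0" --pt "0.84 0 -0.2 0 0" --pt "0.95 0 -0.2 0 0" --pt "1 0 -0.2 0 0" --pt "1 0 -0.2 0 0"

```text
time_s: 6.55
ee_pos: [446.8, -34.9, 294.4]
ee_rot: [180.0, -0.0, 87.3]
force: [0.2, -1.1, -2.8]
gripper_width: 11.9
gripper_force: 50.0
```

>>> servo_tool --pt "0.05 -0.05 0 0 0" --pt "0.15 -0.12 0 -0.02 0" --pt "0.28 -0.19 0 -0.02 0" --pt "0.42 -0.235 0 -0.02 0" --pt "0.56 -0.235 0 -0.02 0" --pt "0.7 -0.235 0 -0.02 0" --pt "0.84 -0.235 0 -0.02 0" --pt "0.95 -0.235 0 -0.02 0" --pt "0.99 -0.235 0 -0.02 0" --pt "0.99 -0.235 0 -0.02 0"

```text
time_s: 7.38
ee_pos: [409.3, 163.7, 293.9]
ee_rot: [-180.0, 0.0, 88.9]
force: [0.0, -0.9, -3.5]
gripper_width: 11.8
gripper_force: 50.0
```

>>> servo_tool --pt "0.05 0 0.05 0 0" --pt "0.13 0 0.1 0 0" --pt "0.21 0 0.1 0 0" --pt "0.25 0 0.1 0 0" --pt "0.25 0 0.1 0 0" --pt "0.25 0 0.1 0 0" --pt "0.25 0 0.1 0 0"

```text
time_s: 7.97
ee_pos: [410.4, 212.1, 274.0]
ee_rot: [180.0, 0.0, 88.8]
force: [0.4, -0.1, -2.2]
gripper_width: 12.0
gripper_force: 50.0
```

```bash
python3 - <<'E'
from h import *
i=vision.camera_info("wrist"); s=state(); im=vision.grab_frame("wrist"); cv2.imwrite("pics/w2.png",im[:,:,::-1])
print(s["ee_pos"],s["ee_rot"],s["force"],s["torque"]); np.save("w2T.npy",i["T"])
for b in blobs(im,(16,140,60),(30,255,255),30): print("yel",b,plane("wrist",*b[1],235,i).round(1))
cv2.imwrite("pics/w2c.png",cv2.resize(im[70:300,240:540],None,fx=2.6,fy=2.6)[:,:,::-1])
E
```

```text
[410.35956859 212.06873583 274.02735509] [1.79984633e+02 3.70196264e-02 8.87939230e+01] [ 0.38943178 -0.13484961 -2.21232376] [-0.02346084  0.04712455 -0.02553962]
yel ([6, 0, 558, 240, 36217], [232.3, 92.1]) [348.8 307.6 235. ]
yel ([563, 0, 27, 16, 156], [575.2, 6.6]) [640.1 404.8 235. ]
yel ([540, 32, 21, 35, 150], [549.3, 50.0]) [598.4 353.4 235. ]
yel ([557, 34, 8, 13, 40], [560.9, 40.3]) [614.  365.4 235. ]
yel ([367, 76, 7, 18, 33], [369.5, 86.1]) [442.6 308.2 235. ]
yel ([371, 76, 13, 12, 46], [376.4, 82.3]) [447.4 311.  235. ]
yel ([307, 85, 9, 9, 32], [310.7, 88.8]) [403.  306.7 235. ]
yel ([361, 89, 18, 16, 58], [367.9, 97.3]) [441.3 300.5 235. ]
yel ([344, 92, 9, 10, 32], [347.4, 95.8]) [427.5 301.4 235. ]
yel ([510, 99, 18, 22, 87], [518.9, 109.3]) [562.6 299.1 235. ]
yel ([250, 103, 11, 12, 42], [254.6, 108.3]) [364.4 295.1 235. ]
yel ([225, 115, 32, 27, 155], [239.5, 128.5]) [353.1 281.8 235. ]
yel ([590, 117, 15, 19, 249], [597.4, 125.7]) [663.4 295.3 235. ]
yel ([340, 130, 8, 13, 89], [343.8, 136.3]) [424.6 273.8 235. ]
yel ([181, 134, 14, 11, 46], [188.4, 137.9]) [3
[... 422 characters left out ...]
0, 17, 61], [64.9, 231.6]) [160.7 203.9 235. ]
yel ([452, 224, 68, 30, 1274], [481.5, 239.0]) [536.2 194.8 235. ]
yel ([157, 235, 27, 18, 90], [169.8, 243.1]) [286.2 196.8 235. ]
yel ([144, 236, 15, 12, 31], [149.5, 241.1]) [266.5 198.  235. ]
yel ([199, 237, 10, 12, 38], [202.9, 242.7]) [316.2 197.7 235. ]
yel ([182, 246, 13, 6, 30], [188.2, 248.0]) [302.5 192.9 235. ]
yel ([287, 246, 8, 52, 256], [289.9, 271.4]) [383.2 174.1 235. ]
yel ([351, 246, 8, 52, 275], [355.2, 271.6]) [433.  172.9 235. ]
yel ([452, 282, 13, 11, 34], [458.3, 285.8]) [521.3 153.4 235. ]
yel ([160, 296, 284, 28, 3875], [309.2, 313.4]) [396.4 134.7 235. ]
yel ([469, 303, 13, 11, 44], [474.3, 308.1]) [542.3 127.8 235. ]
```

View pics/w2c.png

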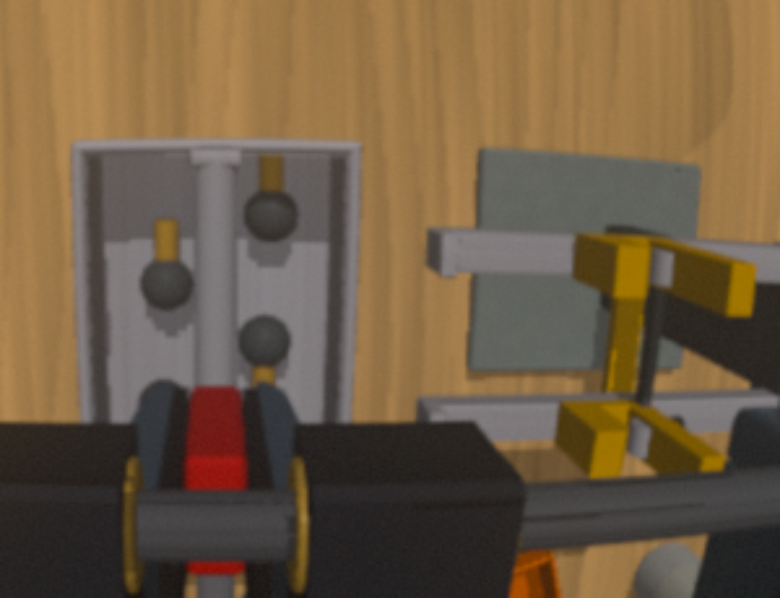

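Wrist crop: the drying prong lips are at crop (430,250) and (421,420). The rim tops are at crop x≈612–648 and the back wall tops at x≈735–752 (upper prong). The basket hangs level with its bar straight.

```bash
python3 - <<'E'
from h import *
i=vision.camera_info("wrist"); i["T"]=np.load("w2T.npy")
P=lambda n,x,y,z:print(n,plane("wrist",240+x/2.6,70+y/2.6,z,i)[:2].round(1))
P("lipU",430,250,198);P("lipL",420,418,198)
P("U rim front edge far",620,240,222);P("U rim front near",612,296,222);P("U rim back",649,240,222);P("U rim back near",645,296,222)
P("L rim front far",604,420,222);P("L rim front near",593,477,222);P("L rim back near",622,470,222)
P("U wall front far",738,265,248);P("U wall front near",730,317,248);P("U wall back",754,266,248);P("U wall back near",750,314,248)
P("L wall front near",703,472,248);P("L wall back near",723,467,248)
P("bar end",216,150,264);P("bar mid",214,380,264)
P("prongU far top",445,232,190);P("prongU",775,243,190);P("prongU bottom edge",455,272,190)
E
```

```text
lipU [478.  247.7]
lipL [477.1 191.4]
U rim front edge far [533.3 254.7]
U rim front near [531.8 237.3]
U rim back [544.  254.9]
U rim back near [544.1 237.3]
L rim front far [533.7 196.7]
L rim front near [532.6 176.8]
L rim back near [543.5 178.5]
U wall front far [561.  251.8]
U wall front near [560.  236.3]
U wall back [567.4 251.6]
U wall back near [567.8 237.2]
L wall front near [558.7 187.5]
L wall back near [566.5 188.5]
bar end [410.7 280.3]
bar mid [409.1 226.8]
prongU far top [485.2 252.5]
prongU [623.4 251.5]
prongU bottom edge [489.1 239.2]
```

>>> servo_tool --pt "0.032 0 0.05 0 0" --pt "0.032 0.03 0.1 0 0" --pt "0.032 0.12 0.123 0 0" --pt "0.032 0.24 0.123 0 0" --pt "0.032 0.36 0.123 0 0" --pt "0.032 0.48 0.123 0 0" --pt "0.032 0.57 0.123 0 0" --pt "0.032 0.63 0.123 0 0" --pt "0.032 0.66 0.123 0 0" --pt "0.032 0.66 0.123 0 0" --pt "0.032 0.66 0.123 0 0" --pt "0.032 0.66 0.123 0 0"

```text
time_s: 9.02
ee_pos: [541.5, 216.7, 249.0]
ee_rot: [-179.9, 0.0, 88.9]
force: [0.2, 0.9, -2.7]
gripper_width: 12.0
gripper_force: 50.0
```

>>> servo_tool --pt "0 0.005 0 0 0" --pt "0 0.01 0 0 0" --pt "0 0.015 0 0 0" --pt "0 0.02 0 0 0" --pt "0 0.025 0 0 0" --pt "0 0.025 0 0 0" --pt "0 0.025 0 0 0"

```text
time_s: 9.6
ee_pos: [547.4, 216.6, 249.4]
ee_rot: [180.0, -0.0, 88.8]
force: [0.1, 0.7, -2.6]
gripper_width: 11.6
gripper_force: 50.0
```

>>> servo_tool --pt "0 0.005 0 0 0" --pt "0 0.01 0 0 0" --pt "0 0.015 0 0 0" --pt "0 0.015 0 0 0" --pt "0 0.015 0 0 0"

```text
time_s: 10.02
ee_pos: [550.5, 216.6, 249.3]
ee_rot: [180.0, -0.0, 88.8]
force: [0.0, -0.2, -3.5]
gripper_width: 11.8
gripper_force: 50.0
```

>>> servo_tool --pt "0 0.005 0 0 0" --pt "0 0.01 0 0 0" --pt "0 0.01 0 0 0" --pt "0 0.01 0 0 0"

```text
time_s: 10.35
ee_pos: [552.4, 216.6, 249.3]
ee_rot: [180.0, -0.0, 88.8]
force: [0.3, -1.0, -2.5]
gripper_width: 11.6
gripper_force: 50.0
```

>>> servo_tool --pt "0 0.005 0 0 0" --pt "0 0.005 0 0 0" --pt "0 0.005 0 0 0"

```text
time_s: 10.6
ee_pos: [553.4, 216.5, 249.3]
ee_rot: [-180.0, -0.0, 88.8]
force: [-0.1, 0.5, -3.1]
gripper_width: 11.6
gripper_force: 50.0
```

>>> servo_tool --pt "0 0.005 0 0 0" --pt "0 0.005 0 0 0" --pt "0 0.005 0 0 0"

```text
time_s: 10.85
ee_pos: [553.9, 216.5, 249.3]
ee_rot: [-179.9, 0.0, 88.8]
force: [-2.0, -0.1, -1.3]
gripper_width: 11.9
gripper_force: 50.0
```

>>> servo_tool --pt "0 0.005 0 0 0" --pt "0 0.005 0 0 0" --pt "0 0.005 0 0 0"

```text
time_s: 11.1
ee_pos: [554.0, 216.5, 249.3]
ee_rot: [-179.8, 0.0, 88.8]
force: [-6.4, 0.3, 0.3]
gripper_width: 11.6
gripper_force: 50.0
```

>>> servo_tool --pt "0 -0.012 0 0 0" --pt "0 -0.012 0 0 0" --pt "0 -0.012 0.01 0 0" --pt "0 -0.012 0.02 0 0" --pt "0 -0.012 0.03 0 0" --pt "0 -0.012 0.04 0 0" --pt "0 -0.012 0.045 0 0" --pt "0 -0.012 0.045 0 0" --pt "0 -0.012 0.045 0 0"

```text
time_s: 11.85
ee_pos: [553.1, 216.5, 240.3]
ee_rot: [-180.0, -0.0, 88.8]
force: [0.1, -0.1, -1.8]
gripper_width: 11.7
gripper_force: 50.0
```

>>> servo_tool --pt "0 0 0.01 0 0" --pt "0 0 0.02 0 0" --pt "0 0 0.025 0 0" --pt "0 0 0.025 0 0"

```text
time_s: 12.18
ee_pos: [552.8, 216.4, 235.0]
ee_rot: [-180.0, 0.0, 88.8]
force: [0.3, -0.8, -2.2]
gripper_width: 11.6
gripper_force: 50.0
```

>>> servo_tool --pt "0 0 0.01 0 0" --pt "0 0 0.015 0 0" --pt "0 0 0.015 0 0"

```text
time_s: 12.43
ee_pos: [552.8, 216.5, 232.0]
ee_rot: [-180.0, 0.0, 88.8]
force: [0.1, 0.7, -2.5]
gripper_width: 12.2
gripper_force: 50.0
```

>>> servo_tool --pt "0 0 0.005 0 0" --pt "0 0 0.01 0 0" --pt "0 0 0.01 0 0"

```text
time_s: 12.68
ee_pos: [551.9, 216.5, 230.7]
ee_rot: [-179.9, -0.0, 88.8]
force: [-5.0, -0.3, 2.5]
gripper_width: 11.7
gripper_force: 50.0
```

>>> servo_tool --pt "0 0 0.005 0 0" --pt "0 0 0.005 0 0" --pt "0 0 0.005 0 0"

```text
time_s: 12.93
ee_pos: [551.8, 216.6, 230.2]
ee_rot: [-179.9, -0.0, 88.8]
force: [-5.7, -0.2, 3.8]
gripper_width: 11.6
gripper_force: 50.0
```

>>> servo_tool --pt "0 0 0.005 0 0" --pt "0 0 0.005 0 0" --pt "0 0 0.005 0 0"

```text
time_s: 13.18
ee_pos: [551.8, 216.5, 229.3]
ee_rot: [-179.9, -0.0, 88.8]
force: [-6.3, -1.1, 5.3]
gripper_width: 11.8
gripper_force: 50.0
```

>>> servo_tool --pt "0 0 0.005 0 0" --pt "0 0 0.005 0 0" --pt "0 0 0.005 0 0"

```text
time_s: 13.43
ee_pos: [551.8, 216.5, 228.2]
ee_rot: [-179.9, -0.0, 88.8]
force: [-5.2, 0.1, 5.1]
gripper_width: 12.0
gripper_force: 50.0
```

>>> servo_tool --pt "0 0 0.005 0 0" --pt "0 0 0.01 0 0" --pt "0 0 0.01 0 0"

```text
time_s: 13.68
ee_pos: [551.8, 216.5, 225.7]
ee_rot: [-179.9, -0.0, 88.8]
force: [-4.8, -0.1, 2.4]
gripper_width: 11.7
gripper_force: 50.0
```

>>> servo_tool --pt "0 0 0.005 0 0" --pt "0 0 0.01 0 0" --pt "0 0 0.01 0 0"

```text
time_s: 13.93
ee_pos: [551.8, 216.5, 223.1]
ee_rot: [-179.9, 0.0, 88.8]
force: [-5.6, 0.6, 0.5]
gripper_width: 12.0
gripper_force: 50.0
```

>>> servo_tool --pt "0 0 0.005 0 0" --pt "0 0 0.01 0 0" --pt "0 0 0.01 0 0"

```text
time_s: 14.18
ee_pos: [551.8, 216.5, 220.3]
ee_rot: [-179.8, 0.0, 88.8]
force: [-4.8, 0.4, -2.8]
gripper_width: 12.0
gripper_force: 50.0
```

>>> servo_tool --pt "0 -0.004 0.005 0 0" --pt "0 -0.004 0.01 0 0" --pt "0 -0.004 0.01 0 0"

```text
time_s: 14.43
ee_pos: [551.8, 216.5, 218.5]
ee_rot: [-179.9, 0.0, 88.8]
force: [-3.4, 1.2, -5.2]
gripper_width: 11.8
gripper_force: 50.0
```

>>> servo_tool --pt "0 0 0.005 0 0" --pt "0 0 0.01 0 0" --pt "0 0 0.01 0 0"

```text
time_s: 14.68
ee_pos: [552.3, 216.5, 216.7]
ee_rot: [-180.0, 0.0, 88.8]
force: [-3.3, -0.2, -6.4]
gripper_width: 11.7
gripper_force: 50.0
```

>>> servo_tool --pt "0 0 0.005 0 0" --pt "0 0 0.005 0 0" --pt "0 0 0.005 0 0"

```text
time_s: 14.93
ee_pos: [552.6, 216.5, 216.3]
ee_rot: [180.0, -0.0, 88.8]
force: [-1.5, -0.3, -5.5]
gripper_width: 11.5
gripper_force: 50.0
```

>>> servo_tool --pt "0 0 0.005 0 0" --pt "0 0 0.005 0 0" --pt "0 0 0.005 0 0"

```text
time_s: 15.18
ee_pos: [552.9, 216.5, 216.0]
ee_rot: [179.9, -0.0, 88.8]
force: [-0.2, -0.2, -2.5]
gripper_width: 11.7
gripper_force: 50.0
```

>>> servo_tool --pt "0 0 0.005 0 0" --pt "0 0 0.005 0 0" --pt "0 0 0.005 0 0"

```text
time_s: 15.43
ee_pos: [553.0, 216.5, 215.9]
ee_rot: [179.8, -0.0, 88.8]
force: [-2.2, -1.9, 4.2]
gripper_width: 11.8
gripper_force: 50.0
```

The bar is down on the floor at the expected height. Next: relax, open, withdraw.

>>> servo_tool --pt "0 0 -0.005 0 0" --pt "0 0 -0.005 0 0" --pt "0 0 -0.005 0 0.4" --pt "0 0 -0.005 0 0.4" --pt "0 0 -0.005 0 0.4" --pt "0 0 -0.005 0 0.4" --pt "0 0 -0.005 0 0.4" --pt "0 0 -0.005 0 0.4" --pt "0 0 -0.005 0 0.4" --pt "0 0 -0.005 0 0.4"

```text
time_s: 16.27
ee_pos: [552.2, 216.5, 215.4]
ee_rot: [180.0, -0.0, 88.8]
force: [0.5, 0.9, 0.1]
gripper_width: 36.8
gripper_force: 0.0
```

>>> servo_tool --pt "0 0 -0.05 0 0.4" --pt "0 0 -0.12 0 0.4" --pt "0 0 -0.25 0 0.4" --pt "0 0 -0.4 0 0.4" --pt "0 0 -0.55 0 0.4" --pt "0 0 -0.55 0 0.4" --pt "0 0 -0.55 0 0.4" --pt "0 0 -0.55 0 0.4"

```text
time_s: 16.93
ee_pos: [551.9, 216.4, 325.3]
ee_rot: [-180.0, 0.0, 88.8]
force: [-0.6, 0.7, 0.1]
gripper_width: 37.0
gripper_force: 0.0
```

```bash
python3 - <<'E'
from h import *
i=vision.camera_info("wrist"); im=vision.grab_frame("wrist"); a=vision.grab_frame("side")
for b in blobs(im,(0,170,80),(6,255,255),100): print("red",b,plane("wrist",*b[1],250,i).round(1))
cv2.imwrite("pics/f.png",np.hstack([cv2.resize(im[100:270,230:430],(470,400)),cv2.resize(a[60:220,270:400],(325,400))])[:,:,::-1])
E
```

```text
red ([7, 0, 23, 118, 243], [16.2, 57.7]) [186.5 409.3 250. ]
red ([34, 0, 24, 116, 252], [43.5, 57.2]) [248.1 393.2 250. ]
red ([317, 185, 14, 38, 472], [323.7, 203.9]) [551.5 221.6 250. ]
red ([17, 337, 25, 24, 179], [29.2, 348.0]) [ 34.4 -29.5 250. ]
```

View pics/f.png

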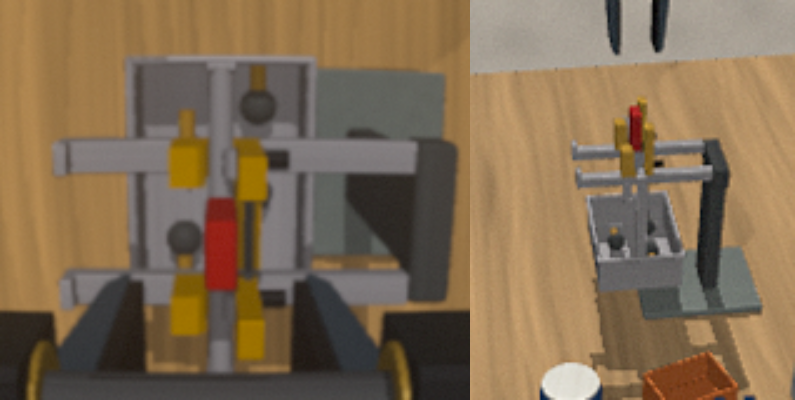

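The basket's bar sits in the yellow slots on both prongs, with the grip at (552,220), level, and the gripper is clear above it.

```bash
python3 -c "
from workcell import job_done; print(job_done())"
```

```text
the job is handed in; nothing more can be done
None
```

The basket now hangs level on the drying hook, its bar pressed past the rollers and home in the yellow saddle's slot; I let go and handed the job in at about 17 s.

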